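Comb loose rods into a grooved tray

ROBOT

A 7-joint arm with a two-finger parallel gripper is mounted at the origin on the work surface. World frame = base frame: x ahead of the robot, y to its left, z up, the work surface at z = 0. Lengths are in m, angles in rad, forces in N, time in s.
With the tool pointing down it reaches from about 0.425 to 0.925 m from the base axis. Payload 6.8 kg.
Tool frame: the origin (TCP) lies midway between the tips of the shut fingers; the grasp point (between the pads) lies 19 mm behind it; x points along the fingers, y is the direction in which the jaws open and shut, and the axes are right-handed (so a half turn about x gives the same grasp; the last joint's range is limited). The gripper opens to 85 mm and grips with 20 to 120 N. Pads are 22 mm wide; open, the fingers measure 114 mm over their backs; the gripper's body (76 mm by 85 mm) begins 54 mm behind the grasp point. The pads swing forward as they close: fully open they stand 13 mm farther back than shut.
Start: joints at [1.009, 0.477, 0.022, 1.555, -0.011, 1.109, -0.083], TCP at [0.296, -0.607, 0.231] pointing down, gripper open.
Joint ranges: [-2.96, 2.96], [-0.34, 2.1], [-1.41, 1.46], [0.24, 2.44], [-1.37, 4.51], [0.17, 1.92], [-2.96, 2.96]. Speed limits (rad/s): [2.39, 2.39, 3.14, 3.14, 3.14, 3.14, 3.14].

INTERFACE

Orientations are given as a rotation vector (axis times angle).
In Python, from bench import r, viewer, nets gives the robot as it stands.
- The arm moves only by the shell command python3 -m pendant 'ROWS' [FORCE]. ROWS is JSON, one flat list of numbers, 5 for each row, row after row: the finger opening in mm, from 0 to 85.4, then the shift along the tool's x, y, z in mm, then the turn about the tool's x in rad. A call has 1 to 20 rows; each row shifts and turns the commanded pose from where the row before left it, along the tool's axes as they then stand; what a row does not reach is not made up. A row lasts 1/8 s, in which the tool goes at most 62.5 mm and 10.7 degrees, less where a joint would pass 70% of its speed; a pose out of reach is approached as far as the arm can. A call with a gripper value outside its range is refused whole. The fingers move at their own pace and stop on an object; FORCE is the grip in N (left out, the last holds). Time passes only in rows, so rows that do not move let the fingers close. It gives the time, the measured TCP pose, the force and the opening at its end, in the units of the state.
- r.get_obs(): the state, without advancing time (a new reading comes with each control period).
- viewer.grab_frame(name): name is "scene" or "top" or "wrist"; returns (picture, depth): 384x512x3 uint8, red, green, blue; 384x512 float32, m along the optical axis (not along the pixel's ray), 0 where there is no reading.
- viewer.calibration(name): a dict with "mtx" (3x3 intrinsics, pixels), "world_to_cam" (4x4, takes a point from world to camera coordinates). Camera axes: x right, y up, looking along -z (the intrinsics and any distortion apply to the point x, -y, -z); pixel columns grow to the right and rows downward; lengths in m; the calibration is good to about 2 mm. A picture is of the moment at which its call begins: read the wrist's pose just before it. calibration takes no time and is no camera call; for the wrist camera it gives the pose at the moment of the call.
- r.hand_in(): hands the job in, once; it reports no verdict.
Trained networks look in the newest picture that a camera, given by its name, has taken for a name from the list of things; names that differ only in an ending like _2 or _b are one class to them, and where a whole thing is asked for, a point or a joint stands for the part that bears it (a point fixed in the world has none). Each returns a list of dicts, best first, with "score" (0 to 1); they miss things now and then, are a little off and sometimes report something else, mostly with a low value. They report only what shows in the picture. A call takes as long as a camera call. They do not tell look-alikes from the thing itself.
- nets.look_for(name, camera): "location" ([x, y, z] in m, in world coordinates, good to about 4 mm: the middle of the surface that is visible of it).
- nets.silhouettes(name, camera): "mask" (384x512 bool, what is visible of it).
The state is a dict: "clock": time; "joints": joint angles; "qvel": joint speeds; "tau": joint torques, N m; "tcp_pos": TCP position; "orientation": TCP orientation; "contact_force": force on the tool from outside, world axes, zero at the start; "moment": the same for the moment, N m; "grip_width": finger opening in m.
Only numpy, scipy, OpenCV 4.12 (cv2) and the standard library are available. Lean on these libraries where they do the work, as an engineer would, in place of code of your own. Each camera call takes 0.05 s, during which the arm holds its last target. There are 200 camera calls.

TASK

Lift the rake off its rest, stand it upright on its teeth on the round parking disc and let go of it, so that you can take it again from above by its upright grip. With the rake comb the loose rods across the tray until every rod lies down in a groove, without touching the rods with the fingers, then stand the rake back upright on the disc, wholly on it, and let go. Leave the other things on the table where they are.

Things in the scene. Friction and masses are not known exactly. Their poses are not given: they have to be found in the camera images.
- rake: rake like a stubby T, 250 g, 120 long. Origin: centre of the tooth tips; x runs from there up the grip's centre line, y along the head, z across. Two rows (z = -11, +11) of six steel teeth, diameter 5, 22 long, spread over y -41 to 41. Aluminium head x 22 to 36, 84 (y) by 28 (z). At the start it lies level, z up, centre line 59 above the table, x away from the robot, grip free between the rest's bars
- rake_grip (a point): point on the rake's black square grip (28 by 28, x = 36 to 120 of the rake), at rake x = 70 on the centre line, midway between the rest's bars at the start
- rake_end (a point): middle of the rake's end face, at rake x = 120: the top when the rake stands on its teeth (foot 82 by 27), 120 above what it stands on. For combing hold the grip low (about 80 above the tooth tips) and firmly: rods may push back with several newtons
- rest: dark steel rest fixed to the table: base plate 160 (x) by 110 (y) by 8 high, two cross bars along y, 16 wide, 100 long, tops 45 above the table, at x = -44 (under the rake's head) and +38 (under the grip's end). Origin: centre of the underside. It and the disc may have changed places
- disc: aluminium parking disc fixed to the table, 150 diameter, top 20 above the table, flat. Origin: centre of its underside. The standing rake's foot is wholly on it, whichever way turned, while the rake's origin is within 30 of its axis
- tray: open tray fixed to the table, black walls, grey inside; outside 116 (x) by 252 (y), inside 104 by 240, wall tops 30 above the table. Origin: centre of the underside. Nine grooves along x, 16 wide, centres every 22 from y = -64 to +112; their floor is 6, the ridge tops (6 wide) 17 above the table. It does not move
- tray_land (a point): point at tray y = -98, 17 above the table, on a flat land at ridge height, tray y = -120 to -72, free of rods: room to lower the rake here with its head along the tray's x
- tray_far (a point): middle of the last groove's floor, at tray y = +112. Teeth drawn at about 50 mm/s from the land to here (rake centre to y = +99), tips 20.5 above the table, head along the grooves, push and turn the riding rods until they drop in, and pass over seated rods (tops 18 above the table)
- rod1: a plain steel rod, 70 long, 12 diameter, round, 70 g; origin at its centre, x along its length. At the start it lies skewed (37 to 60 degrees from the grooves) on top of the ridges, its centre 23 above the table; in a groove its centre is 12 above the table. It rolls and slides freely
- rod2: a plain steel rod, 70 long, 12 diameter, round, 70 g; origin at its centre, x along its length. At the start it lies skewed (37 to 60 degrees from the grooves) on top of the ridges, its centre 23 above the table; in a groove its centre is 12 above the table. It rolls and slides freely
- rod3: a plain steel rod, 70 long, 12 diameter, round, 70 g; origin at its centre, x along its length. At the start it lies skewed (37 to 60 degrees from the grooves) on top of the ridges, its centre 23 above the table; in a groove its centre is 12 above the table. It rolls and slides freely
- cap: bystander: black rubber cap, 28 diameter, 14 high; origin under its centre
- collar: bystander: steel shaft collar, 40 diameter, 14 high; origin under its centre
- manifold: bystander: drilled aluminium block 150 by 55 by 50 high; origin under its centre
- driver: bystander: screwdriver with a black handle lying along its x; origin under its middle
- spanner: bystander: steel spanner lying along its x; origin under its middle
- cup: bystander: white plastic cup, 68 diameter, 50 high; origin under its centre
- gauge: bystander: steel gauge block 75 by 30 by 9; origin under its centre
Mind the look-alikes: they are no part of the job. Leave any orange or red look-alike of the rake alone. What is shaped like the rod3 but blue is not meant.

How it is judged:
On the way, in this order (a step that is already met when the one before it is completed fails the run):
1. the rake stands upright on the disc, let go (angle between rake's own x axis and vertical below 0.09 rad and horizontal distance between rake and disc below 0.033 m and z of rake in the frame of disc between 0.016 and 0.024 m and contact force between rake and the fingers below 0.05 N and linear speed of rake below 0.02 m/s), for 0.2 s.
2. the rake, upright, pushes on a rod (angle between rake's own x axis and vertical below 0.3 rad and (contact force between rake and rod1 above 0.05 N or contact force between rake and rod2 above 0.05 N or contact force between rake and rod3 above 0.05 N)).
3. every rod lies down in a groove (z of rod1 in the frame of tray between 0.008 and 0.0155 m and x of rod1 in the frame of tray between -0.02 and 0.02 m and y of rod1 in the frame of tray between -0.122 and 0.122 m and angle between the x axis of each of rod1, rod2, rod3 and the x axis of tray, either way round below 0.09 rad and z of rod2 in the frame of tray between 0.008 and 0.0155 m and x of rod2 in the frame of tray between -0.02 and 0.02 m and y of rod2 in the frame of tray between -0.122 and 0.122 m and z of rod3 in the frame of tray between 0.008 and 0.0155 m and x of rod3 in the frame of tray between -0.02 and 0.02 m and y of rod3 in the frame of tray between -0.122 and 0.122 m), for 0.2 s.
At the end, for the whole second after the job is handed in: every rod lies at rest in a groove (centre under 15.5 mm above the table, within 0.09 rad of the grooves, within 20 mm of the tray's middle line, between its end walls); the rake stands on its teeth on the disc (within 0.09 rad of upright, 33 mm of the disc's axis), let go, at rest (all of step 1 and all of step 3 and linear speed of each of rod1, rod2, rod3 below 0.02 m/s); the robot touches nothing.
It fails at once if the fingers touch a rod (contact force between any of rod1, rod2, rod3 and the fingers above 0.3 N).
It fails at once if another thing on the table is moved by more than 3 cm (distance of any of cap, collar, manifold, driver, spanner, cup, gauge from where it was at the start of the episode above 0.03 m).
It also fails if it takes over 72 s, if anything falls off the work surface, if the arm or the gripper's body presses on something with over 40 N, if the wrist force passes 120 N, or if a joint passes its speed limit or range.

## Working session

There is one attempt and no reset: what is moved stays moved. The work goes in short steps, Python scripts to look and compute and a shell command to move; the robot and the scene stay as the last step left them, time stands still between calls to the robot, and variables do not carry over. Pictures are saved under pics/ and viewed, about 8 in all and at most 12, crops included, and the job is handed in when it is done.

```bash
ls; mkdir -p pics
cat > h.py <<'E'
import numpy as np, cv2
from scipy.spatial.transform import Rotation as R
from bench import r, viewer, nets
def pts(name, depth):
    c=viewer.calibration(name); K=np.array(c["mtx"]); T=np.linalg.inv(np.array(c["world_to_cam"]))
    v,u=np.mgrid[0:384,0:512]
    x=(u-K[0,2])/K[0,0]*depth; y=(v-K[1,2])/K[1,1]*depth
    P=np.stack([x,-y,-depth,np.ones_like(depth)],-1)@T.T
    return P[...,:3]
def proj(name,p):
    c=viewer.calibration(name); K=np.array(c["mtx"]); q=np.array(c["world_to_cam"])@np.r_[p,1]
    return np.array([K[0,0]*q[0]/-q[2]+K[0,2], K[1,1]*-q[1]/-q[2]+K[1,2]])
def st():
    o=r.get_obs(); M=R.from_rotvec(o["orientation"]).as_matrix()
    print("t",o["clock"],"tcp",np.round(o["tcp_pos"],4),"w",o["grip_width"],"F",np.round(o["contact_force"],1));print(np.round(M,3)); return o,M
E
python3 - <<'E'
from h import *
st()
for c in ("top","scene"):
    im,d=viewer.grab_frame(c); np.savez(f"{c}0.npz",im=im,d=d)
    cv2.imwrite(f"pics/{c}0.png",cv2.cvtColor(cv2.resize(im,(800,600)),cv2.COLOR_RGB2BGR))
    cal=viewer.calibration(c); print(c,cal.keys(),np.round(np.linalg.inv(cal["world_to_cam"])[:3,3],3))
    if c=="top":
        for n in ["rake","rake_grip","rake_end","rest","disc","tray","rod1","tray_far","tray_land"]:
            print(n,[(np.round(q["location"],3).tolist(),round(q["score"],2),np.round(proj(c,q["location"])).tolist()) for q in nets.look_for(n,c)])
E
```

```text
pics
t 0.0 tcp [ 0.2956 -0.6061  0.2303] w 0.08566834464641121 F [ 0.7 -0.6 -0.3]
[[-0.001  0.438 -0.899]
 [ 0.002 -0.899 -0.438]
 [-1.    -0.002  0.   ]]
top dict_keys(['mtx', 'world_to_cam']) [0.403 0.009 1.021]
rake [([0.321, -0.34, 0.026], 0.87, [394.0, 290.0]), ([0.51, -0.146, 0.073], 0.74, [315.0, 207.0]), ([0.719, -0.195, 0.008], 0.69, [330.0, 128.0]), ([0.741, 0.183, 0.027], 0.63, [181.0, 114.0])]
rake_grip [([0.74, 0.181, 0.029], 0.91, [181.0, 114.0]), ([0.321, -0.334, 0.026], 0.87, [392.0, 290.0]), ([0.513, -0.146, 0.074], 0.64, [315.0, 206.0])]
rake_end [([0.744, 0.177, 0.029], 0.74, [183.0, 112.0]), ([0.507, -0.146, 0.073], 0.71, [315.0, 208.0]), ([0.321, -0.341, 0.028], 0.69, [395.0, 290.0])]
rest [([0.563, -0.138, 0.006], 0.74, [308.0, 189.0]), ([0.507, -0.146, 0.075], 0.27, [316.0, 208.0]), ([0.543, 0.176, 0.019], 0.23, [180.0, 193.0])]
disc []
tray [([0.539, 0.176, 0.017], 0.85, [180.0, 194.0]), ([0.512, -0.146, 0.074], 0.4, [315.0, 206.0])]
rod1 [([0.546, 0.143, 0.028], 0.63, [193.0, 191.0]), ([0.522, 0.243, 0.028], 0.46, [152.0, 200.0])]
tray_far [([0.539, 0.176, 0.019], 0.82, [180.0, 195.0]), ([0.561, -0.138, 0.008], 0.61, [308.0, 189.0])]
tray_land [([0.541, 0.174, 0.01], 0.96, [182.0, 194.0])]
scene dict_keys(['mtx', 'world_to_cam']) [1.139 0.023 1.001]
```

View pics/top0.png

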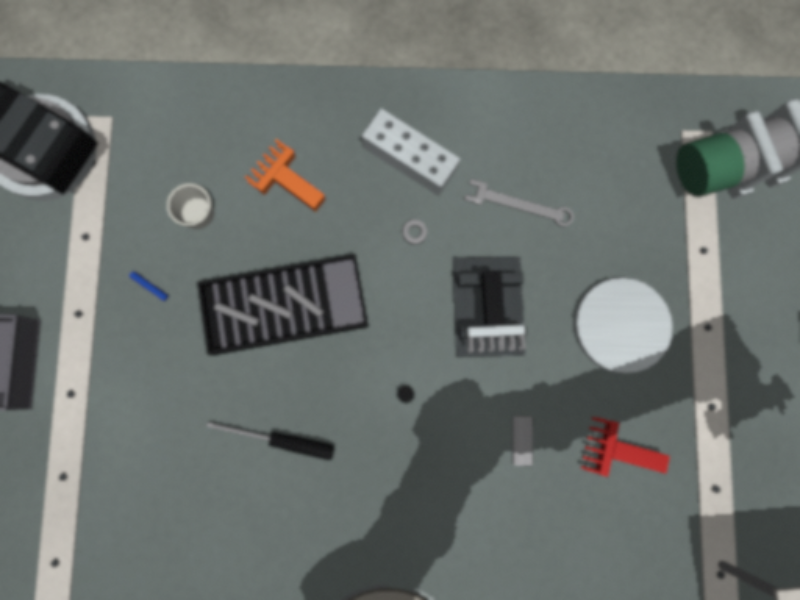

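View pics/scene0.png

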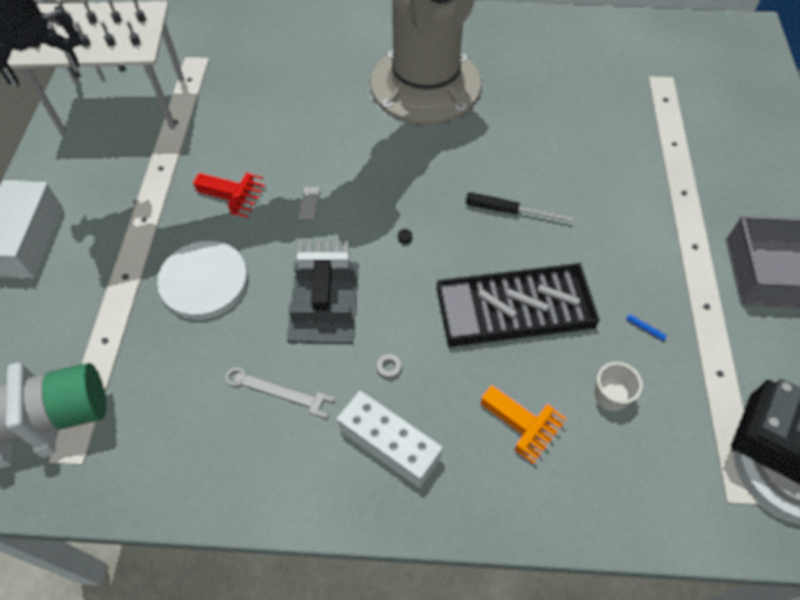

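The black and aluminium rake lies on the rest at (490,305) in the 800x600 top view. The disc is at (625,325) and the tray with its three rods at (283,303). Three look-alikes stay untouched: orange rake (285,175), red rake (625,448) and blue rod (148,285). Next I measure poses from depth.

Run:
```python
from h import *
z=np.load("top0.npz"); P=pts("top",z["d"]); im=z["im"].astype(int)
def box(u0,u1,v0,v1,z0,z1):
    m=np.zeros((384,512),bool); m[v0:v1,u0:u1]=True
    return m&(P[...,2]>z0)&(P[...,2]<z1)
def rect(m,n):
    q=P[m]; rr=cv2.minAreaRect((q[:,:2]*1000).astype(np.float32)); print(n,len(q),"c",np.round(rr[0],1),"size",np.round(rr[1],1),"ang",round(rr[2],2),"zmed",np.round(np.median(q[:,2]),4)); return q
m=box(360,440,165,250,.012,.03); q=rect(m,"disc")
print(cv2.minEnclosingCircle((q[:,:2]*1000).astype(np.float32)))
rect(box(120,245,150,235,.024,.036),"tray walls(+rods)"); rect(box(120,245,150,235,.012,.036),"tray all")
rect(box(280,350,155,240,.058,.09),"rake"); 
g=box(280,350,155,240,.064,.09)
rect(g&(im.sum(2)<200),"grip"); rect(g&(im.sum(2)>300),"head")
rect(box(280,350,155,240,.003,.02),"restbase"); rect(box(280,350,155,240,.035,.052),"restbars")
t=box(205,240,155,215,.01,.022)
rect(t,"land")
c=im[170:225,125:220]; cv2.imwrite("pics/c1.png",cv2.cvtColor(cv2.resize(np.hstack([im[165:240,125:240],im[150:225,280:395]]).astype(np.uint8),None,fx=3.4,fy=3.4,interpolation=cv2.INTER_CUBIC),cv2.COLOR_RGB2BGR))
```

```text
disc 2900 c [ 519.1 -362.7] size [148.2 147.9] ang 31.85 zmed 0.0189
((518.3233032226562, -362.79046630859375), 75.924072265625)
tray walls(+rods) 1137 c [539.1 174. ] size [116.8 252.1] ang 11.65 zmed 0.0281
tray all 2943 c [539. 174.] size [117.  252.1] ang 11.65 zmed 0.0182
rake 804 c [ 530.1 -149. ] size [120.4  82.5] ang 5.13 zmed 0.0715
grip 425 c [ 549.9 -148.7] size [81.1 28.5] ang 3.98 zmed 0.0718
head 346 c [ 489.6 -152.8] size [36.4 83. ] ang 3.27 zmed 0.0713
restbase 1612 c [ 544.1 -155.4] size [173.6 208.2] ang 89.48 zmed 0.0069
restbars 348 c [ 531.  -151.5] size [122.3 100.1] ang 2.14 zmed 0.0449
land 853 c [553.6  85. ] size [115.3  71.1] ang 6.52 zmed 0.016
```

View pics/c1.png

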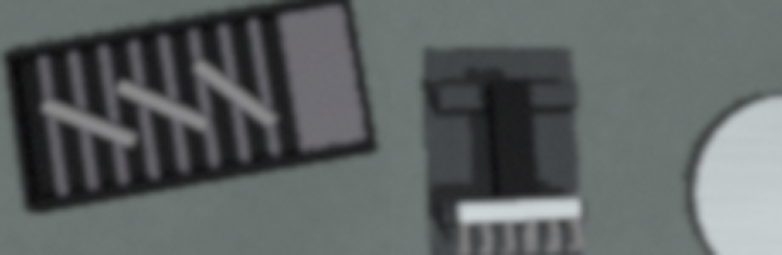

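The crop confirms the target. The black grip with aluminium head and steel teeth is on the rest, and three steel rods lie in the tray, land end towards -y. I'll go above the grip at about rake x=87 so the rake can swing head-down.

```bash
python3 -m pendant '[85,0,-25,-36,0, 85,0,-25,-36,0, 85,0,-25,-36,0, 85,0,-25,-36,0, 85,0,-25,-36,0, 85,0,-25,-36,0, 85,0,-25,-36,0, 85,0,-25,-36,0, 85,0,-25,-36,0, 85,0,-25,-36,0, 85,0,-24,-36,0, 85,0,-24,-36,0, 85,0,0,0,0.13, 85,0,0,0,0.13, 85,0,0,0,0.126, 85,0,0,0,0]' 20; python3 -c "
from h import *
o,M=st(); print(1000*M.T@(np.array([.558,-.148,.1])-o['tcp_pos']))"
```

```text
clock: 2.55
tcp_pos: [0.5536, -0.1494, 0.2314]
orientation: [2.186, 0.075, -2.186]
contact_force: [1.0, 0.4, -0.2]
grip_width: 0.0849
t 2.55 tcp [ 0.5536 -0.1494  0.2314] w 0.08487177622838368 F [ 1.   0.4 -0.2]
[[ 0.     0.069 -0.998]
 [-0.    -0.998 -0.069]
 [-1.     0.    -0.   ]]
[131.42913128  -1.13188271  -4.43559175]
```

```bash
python3 -m pendant '[85,40,-1,-4,0, 85,40,0,0,0, 85,40,0,0,0, 85,40,0,0,0, 85,20,0,0,0, 85,12,0,0,0, 20,0,0,0,0, 20,0,0,0,0, 20,0,0,0,0, 20,0,0,0,0, 20,0,0,0,0, 20,0,0,0,0]' 20; python3 -m pendant '[20,-20,0,0,0, 20,-20,0,0,0, 20,-20,0,0,0,20,-20,0,0,0,20,-20,0,0,0,20,-20,0,0,0]'
python3 - <<'E'
from h import *
o,M=st()
a,d=viewer.grab_frame("scene"); b,db=viewer.grab_frame("wrist"); np.savez("s1.npz",a=a,d=d,b=b,db=db)
cv2.imwrite("pics/s1.png",cv2.cvtColor(np.hstack([cv2.resize(a[60:252,110:366],(400,300)),cv2.resize(b,(400,300))]),cv2.COLOR_RGB2BGR))
E
```

```text
clock: 4.05
tcp_pos: [0.5583, -0.1483, 0.0403]
orientation: [2.188, 0.074, -2.185]
contact_force: [-0.6, 0.4, 7.0]
grip_width: 0.0276
clock: 4.8
tcp_pos: [0.5569, -0.1481, 0.1595]
orientation: [2.186, 0.074, -2.188]
contact_force: [-0.6, -0.9, -1.9]
grip_width: 0.0278
t 4.8 tcp [ 0.5569 -0.1481  0.1595] w 0.027832841335519276 F [-0.6 -0.9 -1.9]
[[-0.001  0.068 -0.998]
 [ 0.    -0.998 -0.068]
 [-1.    -0.     0.001]]
```

View pics/s1.png

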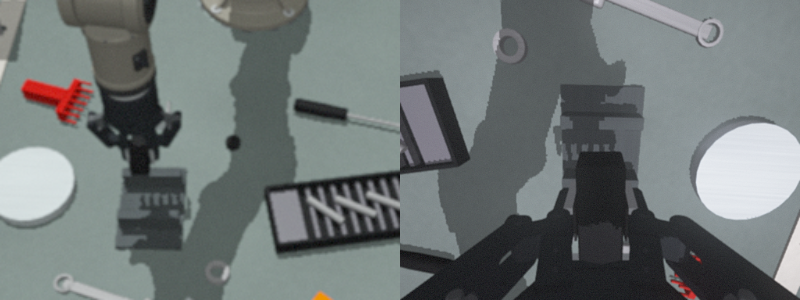

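The rake is lifted; the head isn't clearly visible. I'll get its pitch from the wrist depth (grip at about (600,200) in the picture).

Run:
```python
from h import *
z=np.load("s1.npz"); 
for n,k in (("wrist","db"),("scene","d")):
    P=pts(n,z[k]); m=(abs(P[...,1]+.148)<.012)&(P[...,2]>.03)&(P[...,0]>.4)&(P[...,0]<.70)&(P[...,2]<.26)
    q=P[m]; print(n,len(q))
    for x0 in np.arange(.42,.70,.01):
        s=q[(q[:,0]>=x0)&(q[:,0]<x0+.01)]
        if len(s)>3: print(round(x0,3),len(s),np.round(np.percentile(s[:,2],[5,50,95]),3))
```

```text
wrist 12799
0.52 379 [0.191 0.192 0.193]
0.53 809 [0.192 0.192 0.193]
0.54 877 [0.192 0.192 0.193]
0.55 941 [0.192 0.193 0.194]
0.56 4561 [0.192 0.24  0.249]
0.57 2579 [0.192 0.236 0.256]
0.58 1727 [0.042 0.193 0.194]
0.59 926 [0.041 0.18  0.192]
scene 452
0.49 7 [0.04  0.043 0.045]
0.5 24 [0.036 0.044 0.047]
0.51 25 [0.033 0.04  0.046]
0.53 5 [0.188 0.191 0.192]
0.54 27 [0.189 0.192 0.194]
0.55 37 [0.189 0.192 0.196]
0.56 88 [0.19  0.232 0.253]
0.57 66 [0.08  0.193 0.257]
0.58 66 [0.043 0.185 0.194]
0.59 107 [0.035 0.17  0.193]
```

The rake stays level at the 20 N minimum grip, with its grip top at 0.192. I'll try a few brisk rises and sharp stops so the head end swings down, then check.

```bash
cat >> h.py <<'E'
def tilt(name="wrist"):
    o=r.get_obs(); M=R.from_rotvec(o["orientation"]).as_matrix()
    im,d=viewer.grab_frame(name); P=pts(name,d); g=o["tcp_pos"]-.019*M[:,0]
    L=(P-o["tcp_pos"])@M  # tool coords: x down,y jaw,z
    m=(abs(L[...,1])<.011)&(L[...,0]<.08)&(L[...,0]>-.09)&(abs(L[...,2])<.13)
    q=L[m]*1000
    for z0 in range(-130,130,5):
        s=q[(q[:,2]>=z0)&(q[:,2]<z0+5)]
        if len(s)>5: print(z0,len(s),np.round(np.percentile(s[:,0],[5,50,95])))
    return im
E
python3 -m pendant '[20,-62,0,0,0, 20,-45,0,0,0, 20,-25,0,0,0, 20,-10,0,0,0, 20,15,0,0,0, 20,30,0,0,0, 20,45,0,0,0, 20,60,0,0,0, 20,0,0,0,0, 20,-62,0,0,0, 20,-45,0,0,0, 20,-25,0,0,0, 20,-10,0,0,0, 20,0,0,0,0]'; python3 -c "
from h import *
tilt()"
```

```text
clock: 6.65
tcp_pos: [0.5575, -0.1482, 0.2939]
orientation: [2.188, 0.074, -2.186]
contact_force: [0.8, 0.4, -3.4]
grip_width: 0.0278
-35 1030 [-28. -20. -13.]
-30 1082 [-38. -34. -28.]
-25 495 [-37. -36. -35.]
-20 783 [-89. -36. -34.]
-15 740 [-87. -34. -33.]
-10 3701 [-87. -79. -32.]
-5 368 [-32. -31. -30.]
0 348 [-30. -29. -28.]
5 327 [-29. -28. -27.]
10 294 [-27. -26. -25.]
15 283 [-26. -25. -24.]
20 276 [-25. -24. -23.]
25 246 [-23. -22. -21.]
30 243 [-22. -21. -20.]
35 222 [-20. -19. -18.]
40 218 [-19. -18. -17.]
45 136 [-18. -17. -16.]
```

Pitched about 16° head-down, so this works. Continuing with stronger bounces.

```bash
python3 -m pendant '[20,20,0,0,0, 20,40,0,0,0, 20,62,0,0,0, 20,-62,0,0,0, 20,-40,0,0,0, 20,-20,0,0,0, 20,20,0,0,0, 20,40,0,0,0, 20,62,0,0,0, 20,-62,0,0,0, 20,-40,0,0,0, 20,-20,0,0,0, 20,20,0,0,0, 20,40,0,0,0, 20,62,0,0,0, 20,-62,0,0,0, 20,-40,0,0,0, 20,-20,0,0,0,20,0,0,0,0]'; python3 -c "
from h import *
tilt()"
```

```text
clock: 9.07
tcp_pos: [0.5578, -0.1482, 0.2934]
orientation: [2.188, 0.074, -2.186]
contact_force: [0.4, -0.2, -3.8]
grip_width: 0.0274
-35 319 [-33. -32. -31.]
-30 780 [-36. -34. -32.]
-25 809 [-40. -38. -36.]
-20 1109 [-89. -42. -39.]
-15 1092 [-85. -45. -42.]
-10 3606 [-87. -80. -70.]
```

About 56° head-down (end-face slope). Two more bounces with a horizontal component, while carrying it towards the disc.

```bash
python3 -m pendant '[20,13,14,-17,0, 20,25,16,-33,0, 20,36,16,-48,0, 20,-36,16,48,0, 20,-25,16,33,0, 20,-13,16,17,0, 20,13,16,-17,0, 20,25,16,-33,0, 20,36,16,-48,0, 20,-36,16,48,0, 20,-25,16,33,0, 20,-13,16,17,0, 20,0,14,0,0, 20,0,8,0,0, 20,0,0,0,0]'; python3 -c "
from h import *
st();tilt()"
```

```text
clock: 11.0
tcp_pos: [0.5722, -0.3593, 0.292]
orientation: [2.186, 0.076, -2.188]
contact_force: [0.0, 0.0, -3.2]
grip_width: 0.0275
t 11.0 tcp [ 0.5722 -0.3593  0.292 ] w 0.027511133327444454 F [ 0.   0.  -3.2]
[[-0.001  0.068 -0.998]
 [ 0.001 -0.998 -0.068]
 [-1.    -0.001  0.001]]
-30 1751 [-46. -36. -16.]
-25 1747 [-47.  -6.  42.]
-20 1072 [-88. -47.  58.]
-15 1599 [-89. -80. -46.]
-10 3209 [-88. -79. -47.]
-5 528 [-48. -47. -47.]
0 14 [-47. -47. -46.]
```

Nearly upright, about 2–5° off by end-face and side slopes, with the tips about 73 below the TCP. Moving over the disc centre and lowering.

```bash
python3 -m pendant '[20,10,0,14,0, 20,20,0,19,0, 20,30,0,14,0, 20,30,0,10,0, 20,30,0,0,0, 20,30,0,0,0, 20,25,0,0,0, 20,10,0,0,0, 20,5,0,0,0, 20,0,0,0,0]';  python3 -c "
from h import *
st()
im,d=viewer.grab_frame('scene'); P=pts('scene',d)
m=(abs(P[...,0]-.519)<.09)&(abs(P[...,1]+.363)<.09)&(P[...,2]>.025)&(P[...,2]<.08); q=P[m]; print(len(q),q.min(0),q.max(0))
cv2.imwrite('pics/s2.png',cv2.cvtColor(cv2.resize(im[90:234,60:252],(800,600),interpolation=cv2.INTER_CUBIC),cv2.COLOR_RGB2BGR))"
```

```text
clock: 12.3
tcp_pos: [0.5155, -0.3636, 0.1038]
orientation: [2.187, 0.074, -2.186]
contact_force: [-0.0, 0.0, -2.8]
grip_width: 0.0275
t 12.3 tcp [ 0.5155 -0.3636  0.1038] w 0.027495494392121927 F [-0.   0.  -2.8]
[[ 0.001  0.068 -0.998]
 [-0.    -0.998 -0.068]
 [-1.     0.    -0.001]]
350 [ 0.50997145 -0.40232955  0.0251365 ] [ 0.56112251 -0.31022362  0.07994258]
```

View pics/s2.png

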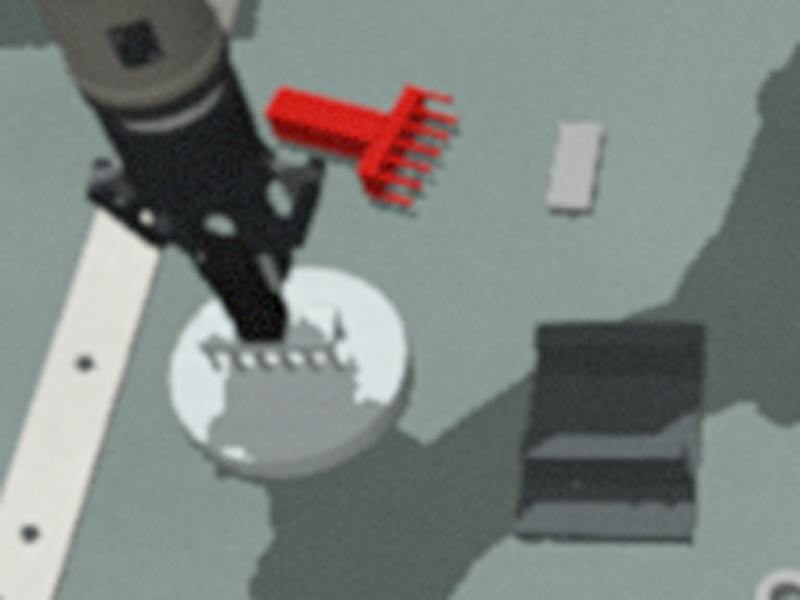

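Rake upright above the disc, its teeth at about (275,360) and the disc at (290,370). Lowering to touch.

```bash
python3 -m pendant '[20,7,0,0,0, 20,1,0,0,0, 20,1,0,0,0]'; python3 -m pendant '[20,1,0,0,0, 20,1,0,0,0]'; python3 -c "
from h import *
tilt()"
```

```text
clock: 12.72
tcp_pos: [0.515, -0.3636, 0.0943]
orientation: [2.187, 0.074, -2.187]
contact_force: [-0.3, -0.7, -2.8]
grip_width: 0.0277
clock: 12.98
tcp_pos: [0.5152, -0.3637, 0.0929]
orientation: [2.187, 0.074, -2.186]
contact_force: [-1.8, 1.0, 6.6]
grip_width: 0.0274
-80 103 [73. 74. 76.]
-75 236 [73. 74. 75.]
-70 209 [73. 74. 75.]
-65 191 [73. 74. 75.]
-60 187 [73. 74. 75.]
-55 202 [73. 74. 75.]
-50 199 [73. 74. 75.]
-45 179 [73. 74. 75.]
-40 194 [73. 74. 75.]
-35 178 [73. 74. 75.]
-30 1790 [-46. -35.  74.]
-25 2022 [-47.  -4.  74.]
-20 1205 [-88. -46.  74.]
-15 1319 [-88. -48. -46.]
-10 3537 [-88. -79. -47.]
-5 551 [-48. -47. -46.]
0 17 [-47. -46. -46.]
```

```bash
python3 -m pendant '[32,0,0,0,0, 40,0,0,0,0, 85,0,0,0,0, 85,0,0,0,0, 85,0,0,0,0, 85,-15,0,0,0, 85,-40,0,0,0, 85,-50,0,0,0, 85,-50,0,0,0, 85,0,0,0,0]'
python3 - <<'E'
from h import *
o,M=st()
im,d=viewer.grab_frame('wrist'); P=pts('wrist',d)
near=(abs(P[...,0]-.519)<.09)&(abs(P[...,1]+.363)<.09)
for a,b in ((.13,.15),(.03,.065)):
    m=near&(P[...,2]>a)&(P[...,2]<b); q=P[m]; rr=cv2.minAreaRect((q[:,:2]*1000).astype(np.float32)); print(a,len(q),rr,np.median(q[:,2]))
m=near&(P[...,2]>.13)&(P[...,2]<.15);q=P[m]
A=np.c_[q[:,:2],np.ones(len(q))]; c=np.linalg.lstsq(A,q[:,2],rcond=None)[0]; print("slope",c[:2])
cv2.imwrite('pics/w3.png',cv2.cvtColor(im,cv2.COLOR_RGB2BGR))
im,d=viewer.grab_frame('scene'); P=pts('scene',d)
near=(abs(P[...,0]-.519)<.09)&(abs(P[...,1]+.363)<.09)&(P[...,2]>.051)&(P[...,2]<.065);q=P[near]; print("head",len(q),cv2.minAreaRect((q[:,:2]*1000).astype(np.float32)),np.median(q[:,2]))
E
```

```text
clock: 14.28
tcp_pos: [0.5174, -0.3651, 0.2536]
orientation: [2.194, 0.068, -2.175]
contact_force: [0.1, 0.5, -0.2]
grip_width: 0.0848
t 14.275 tcp [ 0.5174 -0.3651  0.2536] w 0.08483441345762376 F [ 0.1  0.5 -0.2]
[[ 0.009  0.067 -0.998]
 [-0.005 -0.998 -0.067]
 [-1.     0.006 -0.008]]
0.13 836 ((518.616943359375, -362.50347900390625), (27.145423889160156, 26.988876342773438), 3.109273672103882) 0.1358333924774723
0.03 1087 ((517.4720458984375, -362.2227783203125), (28.396272659301758, 83.91618347167969), 3.8052289485931396) 0.05182369127800096
slope [-0.04201981  0.00601799]
head 216 ((523.94384765625, -359.6417541503906), (28.524459838867188, 84.19578552246094), 5.182775497436523) 0.05536504595879399
```

View pics/w3.png

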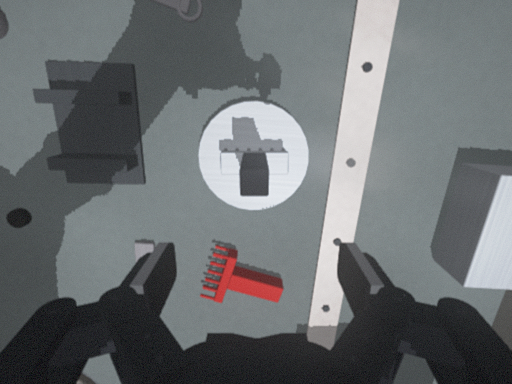

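The rake stands free on the disc at (518,-362), 0.04 rad or less off upright, with its head at -86°. I'll turn 90° so the jaws close across the head, which is stiff in the combing direction, then regrip.

```bash
python3 -m pendant '[85,0,0,0,-0.175, 85,0,0,0,-0.175, 85,0,0,0,-0.175, 85,0,0,0,-0.175, 85,0,0,0,-0.175, 85,0,0,0,-0.175, 85,0,0,0,-0.175, 85,0,0,0,-0.175, 85,0,0,0,-0.171, 85,0,0,0,0, 85,0,0,0,0]'; python3 -c "
from h import *
o,M=st(); print(1000*M.T@(np.array([.518,-.3625,.080])-o['tcp_pos'])); print(o['joints'][6])"
```

```text
clock: 15.75
tcp_pos: [0.5145, -0.3634, 0.2464]
orientation: [1.161, 1.241, -1.162]
contact_force: [-0.1, 0.9, -0.2]
grip_width: 0.085
t 15.75 tcp [ 0.5145 -0.3634  0.2464] w 0.08502114460630064 F [-0.1  0.9 -0.2]
[[-0.001  0.998  0.065]
 [ 0.001  0.065 -0.998]
 [-1.    -0.001 -0.001]]
[166.43677764   3.74296255  -0.50311006]
0.4476580882102398
```

```bash
python3 -m pendant '[85,30,3,0,0, 85,40,0,0,0, 85,40,1,0,0, 85,36,0,0,0, 85,20,0,0,0, 20,0,0,0,0, 20,0,0,0,0, 20,0,0,0,0, 20,0,0,0,0, 20,0,0,0,0]' 120;python3 -m pendant '[20,0,0,0,0, 20,-4,0,0,0, 20,-20,0,0,0, 20,-30,0,0,0,20,-30,0,0,0,20,-30,0,0,0,20,-10,0,0,0,20,0,0,0,0]' 120; python3 -c "
from h import *
o,M=st(); print(1000*M.T@(np.array([.5588,.078,.19])-o['tcp_pos'])); print(o['joints'][6])
d=np.array([-.0,.0])
a=np.degrees(np.arctan2(M[1,1],M[0,1])); print('toolY',a,'turn',np.radians(a+78.35)); 
th=np.radians(-78.35); y=np.array([np.cos(th),np.sin(th)]); z=np.array([np.sin(th),-np.cos(th)]); D=np.array([558.8,78])-o['tcp_pos'][:2]*1000; print('after turn y,z',D@y,D@z)"
```

```text
clock: 17.0
tcp_pos: [0.5199, -0.3639, 0.0831]
orientation: [1.159, 1.238, -1.158]
contact_force: [-1.3, 0.4, 6.7]
grip_width: 0.0267
clock: 18.0
tcp_pos: [0.5191, -0.3634, 0.206]
orientation: [1.159, 1.239, -1.159]
contact_force: [0.4, -1.2, -2.9]
grip_width: 0.0268
t 18.0 tcp [ 0.5191 -0.3634  0.206 ] w 0.02675036465595561 F [ 0.4 -1.2 -2.9]
[[ 0.001  0.998  0.068]
 [-0.001  0.068 -0.998]
 [-1.     0.001  0.001]]
[  15.68194378   69.57420485 -437.70867772]
0.43088140107177225
toolY 3.890270430302166 turn 1.4353634967393065
after turn y,z -424.2929136548765 -128.04799721651563
```

```bash
python3 -m pendant '[20,0,3,-20,0, 20,0,7,-40,0, 20,0,7,-44,0, 20,0,7,-44,0, 20,0,7,-44,0, 20,0,7,-44,0, 20,0,7,-44,0, 20,0,7,-44,0, 20,0,7,-44,0, 20,0,7,-40,0, 20,0,7,-30,0.15, 20,0,0,0,0.17, 20,0,0,0,0.17, 20,0,0,0,0.17, 20,0,0,0,0.17, 20,0,0,0,0.17, 20,0,0,0,0.17,20,0,0,0,0.17,20,0,0,0,0.09,20,0,0,0,0]'
python3 - <<'E'
from h import *
o,M=st(); a=np.degrees(np.arctan2(M[1,1],M[0,1])); print('toolY',a)
for i in range(2):
    im,d=viewer.grab_frame(('wrist','scene')[i]); P=pts(('wrist','scene')[i],d)
    L=(P-o["tcp_pos"])@M*1000
    m=(abs(L[...,2])<60)&(abs(L[...,1])<25)&(L[...,0]>10)&(L[...,0]<35)&(P[...,2]>.1); q=L[m]
    if len(q)>20: print('head toolframe (y,z)',len(q),cv2.minAreaRect(q[:,1:].astype(np.float32)),np.percentile(q[:,0],[5,50]))
m=(abs(L[...,2])<60)&(abs(L[...,1])<25)&(L[...,0]>35)&(L[...,0]<100)&(P[...,2]>.1)
print('lowest tooth', np.percentile(L[m][:,0],[50,95,99]) if m.any() else None)
b,_=viewer.grab_frame('wrist')
cv2.imwrite('pics/s4.png',cv2.cvtColor(np.hstack([cv2.resize(im[130:280,230:430],(400,300)),cv2.resize(b,(400,300))]),cv2.COLOR_RGB2BGR))
E
```

```text
clock: 20.5
tcp_pos: [0.5605, 0.0799, 0.2041]
orientation: [2.107, 0.224, -2.113]
contact_force: [-0.8, -0.1, -2.9]
grip_width: 0.0268
t 20.5 tcp [0.5605 0.0799 0.2041] w 0.026793699916147284 F [-0.8 -0.1 -2.9]
[[-0.003  0.21  -0.978]
 [-0.    -0.978 -0.21 ]
 [-1.    -0.     0.002]]
toolY -77.89451836922557
head toolframe (y,z) 2490 ((0.5810575485229492, -26.517581939697266), (28.136199951171875, 30.570632934570312), 0.5918051600456238) [13.92100549 27.69069075]
head toolframe (y,z) 222 ((-0.9589786529541016, -15.673097610473633), (62.54084014892578, 28.319414138793945), 89.93265533447266) [13.173169   27.17554364]
lowest tooth [50.17281367 62.03035754 63.60298037]
```

View pics/s4.png

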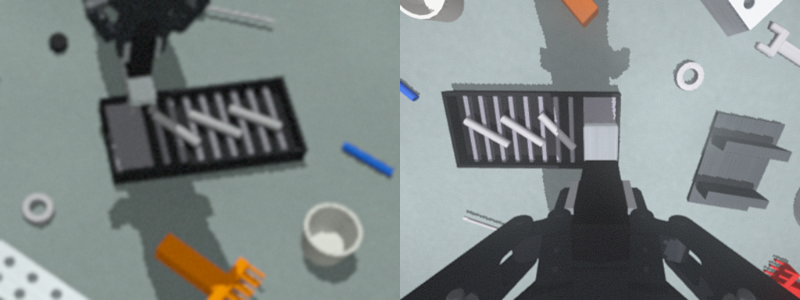

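Upright, head square in the hand and aligned with the grooves over the land; tips 63 below the TCP. Lowering to tips 20.5–21.

```bash
python3 -m pendant '[20,30,1.5,2,0.008, 20,40,0,0,0, 20,30,0,0,0, 20,15,0,0,0, 20,5,0,0,0, 20,0,0,0,0, 20,0,0,0,0]'; python3 -c "
from h import *
o,M=st()"
```

```text
clock: 21.52
tcp_pos: [0.5613, 0.0769, 0.0865]
orientation: [2.118, 0.213, -2.114]
contact_force: [-0.6, 0.7, -1.6]
grip_width: 0.0269
t 21.525 tcp [0.5613 0.0769 0.0865] w 0.026900634184708675 F [-0.6  0.7 -1.6]
[[ 0.002  0.199 -0.98 ]
 [ 0.    -0.98  -0.199]
 [-1.     0.    -0.002]]
```

```bash
python3 -m pendant '[20,2.5,0,2,0, 20,0,-3,0,0, 20,0,-6,0,0, 20,0,-6,0,0, 20,0,-6,0,0, 20,0,-6,0,0, 20,0,-6,0,0, 20,0,-6,0,0, 20,0,-6,0,0, 20,0,-6,0,0, 20,0,-6,0,0, 20,0,-6,0,0, 20,0,-6,0,0]'
python3 - <<'E'
from h import *
o,M=st(); p=o['tcp_pos']*1000; D=p[:2]-[539,174]; t=np.radians(11.65); print('tray xy of rake',D@[np.cos(t),np.sin(t)],D@[-np.sin(t),np.cos(t)])
E
```

```text
clock: 23.15
tcp_pos: [0.5446, 0.1442, 0.0828]
orientation: [2.116, 0.213, -2.116]
contact_force: [0.5, -0.5, -2.3]
grip_width: 0.0266
t 23.15 tcp [0.5446 0.1442 0.0828] w 0.026641375909761195 F [ 0.5 -0.5 -2.3]
[[ 0.     0.199 -0.98 ]
 [-0.    -0.98  -0.199]
 [-1.     0.     0.   ]]
tray xy of rake -0.504750085374842 -30.296192930596156
```

```bash
python3 -m pendant '[20,-0.7,-6,0,0, 20,0,-6,0,0, 20,0,-6,0,0, 20,0,-6,0,0, 20,0,-6,0,0, 20,0,-6,0,0, 20,0,-6,0,0, 20,0,-6,0,0, 20,0,-6,0,0, 20,0,-6,0,0, 20,0,-6,0,0, 20,0,-6,0,0, 20,0,-6,0,0, 20,0,-6,0,0]'
python3 - <<'E'
from h import *
o,M=st(); p=o['tcp_pos']*1000; D=p[:2]-[539,174]; t=np.radians(11.65); print('tray xy of rake',D@[np.cos(t),np.sin(t)],D@[-np.sin(t),np.cos(t)],p[2])
E
```

```text
clock: 24.9
tcp_pos: [0.5293, 0.224, 0.0835]
orientation: [2.116, 0.208, -2.113]
contact_force: [4.9, -10.8, -2.9]
grip_width: 0.027
t 24.9 tcp [0.5293 0.224  0.0835] w 0.02697406026787233 F [  4.9 -10.8  -2.9]
[[ 0.002  0.199 -0.98 ]
 [-0.003 -0.98  -0.199]
 [-1.     0.004 -0.001]]
tray xy of rake 0.6063304758601561 50.93464189454148 83.54294385613146
```

```bash
python3 -m pendant '[20,0,-6,0,0, 20,0,-6,0,0, 20,0,-6,0,0]'
python3 - <<'E'
from h import *
im,d=viewer.grab_frame('scene'); o,M=st()
p=o['tcp_pos']*1000; D=p[:2]-[539,174]; t=np.radians(11.65); print('tray xy of rake',D@[np.cos(t),np.sin(t)],D@[-np.sin(t),np.cos(t)],p[2])
b,_=viewer.grab_frame('wrist')
cv2.imwrite('pics/s5.png',cv2.cvtColor(np.hstack([cv2.resize(im[150:240,270:390],(400,300)),cv2.resize(b[60:252,:256],(400,300))]),cv2.COLOR_RGB2BGR))
E
```

```text
clock: 25.28
tcp_pos: [0.529, 0.2293, 0.0831]
orientation: [2.112, 0.185, -2.11]
contact_force: [13.7, -34.6, 4.0]
grip_width: 0.0267
t 25.325 tcp [0.529  0.2293 0.0831] w 0.026797591338875798 F [ 11.4 -29.3   3.2]
[[ 0.003  0.192 -0.981]
 [-0.019 -0.981 -0.193]
 [-1.     0.02   0.001]]
tray xy of rake 1.3569915246402895 56.15031776734625 83.11173319687116
```

View pics/s5.png

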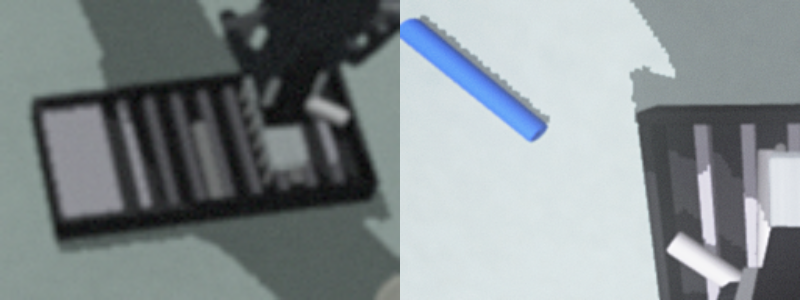

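A rod is wedged ahead of the rake (30 N), skewed near the far end. I'll back off, lift clear and look.

```bash
python3 -m pendant '[20,0,8,0,0, 20,0,12,0,0, 20,-10,10,0,0, 20,-30,10,0,0, 20,-40,20,0,0, 20,-40,30,0,0, 20,0,30,0,0, 20,0,20,0,0, 20,0,0,0,0]'
python3 - <<'E'
from h import *
o,M=st()
b,d=viewer.grab_frame('wrist'); P=pts('wrist',d)
t=np.radians(11.65); X=(P[...,:2]*1000-[539,174]); TX=X@[np.cos(t),np.sin(t)]; TY=X@[-np.sin(t),np.cos(t)]
# rectified tray colour/height map, 2px/mm, rows: x from +60 to -60, cols: y from +130 to -130
ok=(abs(TX)<60)&(abs(TY)<130)&(P[...,2]<.05)
gx=np.arange(60,-60,-.5); gy=np.arange(130,-130,-.5)
c=viewer.calibration('wrist'); K=np.array(c['mtx']); W=np.array(c['world_to_cam'])
YY,XX=np.meshgrid(gy,gx); w=np.stack([.539+(np.cos(t)*XX-np.sin(t)*YY)/1000,.174+(np.sin(t)*XX+np.cos(t)*YY)/1000,np.full_like(XX,.018),np.ones_like(XX)],-1)@W.T
u=(K[0,0]*w[...,0]/-w[...,2]+K[0,2]).astype(np.float32); v=(K[1,1]*-w[...,1]/-w[...,2]+K[1,2]).astype(np.float32)
rc=cv2.remap(b,u,v,cv2.INTER_LINEAR); hm=cv2.remap(P[...,2].astype(np.float32),u,v,cv2.INTER_NEAREST)
hc=cv2.applyColorMap(np.clip(hm*1000*8,0,255).astype(np.uint8),cv2.COLORMAP_JET)
cv2.imwrite('pics/t1.png',np.vstack([cv2.cvtColor(rc,cv2.COLOR_RGB2BGR),hc]))
E
```

```text
clock: 26.5
tcp_pos: [0.5523, 0.1056, 0.2041]
orientation: [2.117, 0.211, -2.117]
contact_force: [0.3, 1.2, -2.9]
grip_width: 0.0267
t 26.5 tcp [0.5523 0.1056 0.2041] w 0.026706932303355444 F [ 0.3  1.2 -2.9]
[[ 0.     0.197 -0.98 ]
 [-0.    -0.98  -0.197]
 [-1.     0.    -0.   ]]
```

View pics/t1.png

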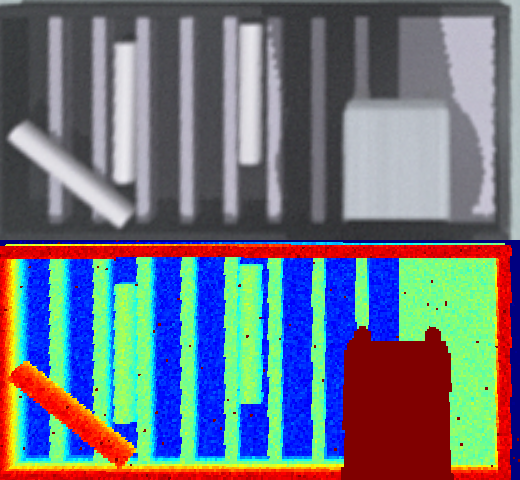

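Two rods are seated, at y=68 (x≈+4) and y=2 (x≈+13). The third is jammed in the far corner, from (20,130) to (125,217) px, i.e. tray (y=120, x=-5) to (67,-48). I'll shift the rake 9 mm towards -x so its outer tooth hits that rod's end face and drives it along the end wall.

```bash
python3 -m pendant '[20,0,-20,2,0, 20,0,-35,3,0, 20,0,-35,3,0, 20,10,-18,0,0, 20,20,0,0,0,20,20,0,0,0,20,0,0,0,0]'
cat > chk.py <<'E'
from h import *
o,M=st(); p=o['tcp_pos']*1000; D=p[:2]-[539,174]; t=np.radians(11.65); print('rake tray xy',np.round([D@[np.cos(t),np.sin(t)],D@[-np.sin(t),np.cos(t)]],1),'z',round(p[2],1),'toolY',np.round(np.degrees(np.arctan2(M[1,1],M[0,1])),2))
E
cat chk.py > chk2.py
cat >> chk2.py <<'E'
for n in ('wrist','scene'):
    im,d=viewer.grab_frame(n); P=pts(n,d); L=(P-o["tcp_pos"])@M*1000
    m=(abs(L[...,2])<60)&(abs(L[...,1])<25)&(L[...,0]>20)&(L[...,0]<32); q=L[m]
    if len(q)>50:
        h=q[q[:,0]<np.percentile(q[:,0],80)]; c=np.linalg.lstsq(np.c_[q[:,1:],np.ones(len(q))],q[:,0],rcond=None)[0]; print(n,len(q),'head',cv2.minAreaRect(q[:,1:].astype(np.float32)),'plane',np.round(c,3))
    m=(abs(L[...,2])<60)&(abs(L[...,1])<25)&(L[...,0]>35)&(L[...,0]<72)&(P[...,2]>.045)
    if m.sum()>20: print('tips',np.percentile(L[m][:,0],[95,99]))
E
python3 chk2.py
```

```text
clock: 27.42
tcp_pos: [0.5209, 0.2123, 0.1522]
orientation: [2.11, 0.216, -2.118]
contact_force: [0.2, 0.0, -1.8]
grip_width: 0.027
t 27.425 tcp [0.5209 0.2123 0.1522] w 0.026992068904080808 F [ 0.2  0.  -1.8]
[[-0.004  0.202 -0.979]
 [-0.    -0.979 -0.202]
 [-1.    -0.     0.004]]
rake tray xy [-10.   41.2] z 152.2 toolY -78.34
wrist 2130 head ((0.47481250762939453, -27.678611755371094), (27.931039810180664, 29.98601531982422), 0.739445149898529) plane [-3.0000e-03 -6.2000e-02  2.5002e+01]
tips [61.36864125 63.02832372]
scene 168 head ((-0.9142065048217773, -6.514930725097656), (81.51657104492188, 29.49150848388672), 89.76276397705078) plane [ 1.9000e-02 -1.8000e-02  2.6057e+01]
tips [60.83027446 61.93225715]
```

```bash
python3 -m pendant '[20,20,0,-1,0, 20,25,0,0,0, 20,15,0,0,0, 20,6,0,0,0, 20,2,0,0,0, 20,0,0,0,0]'; python3 chk.py
```

```text
clock: 28.28
tcp_pos: [0.5243, 0.2114, 0.0861]
orientation: [2.117, 0.213, -2.115]
contact_force: [-0.4, -0.3, -1.9]
grip_width: 0.0266
t 28.275 tcp [0.5243 0.2114 0.0861] w 0.026640386470336133 F [-0.4 -0.3 -1.9]
[[ 0.001  0.199 -0.98 ]
 [ 0.    -0.98  -0.199]
 [-1.    -0.    -0.001]]
rake tray xy [-6.8 39.6] z 86.1 toolY -78.5
```

```bash
python3 -m pendant '[20,2,-3,1.7,0, 20,0,-5,0,0, 20,0,-5,0,0, 20,0,-5,0,0, 20,0,-5,0,0]'; python3 chk.py;python3 -m pendant '[20,0,-4,0,0, 20,0,-4,0,0]'; python3 chk.py
```

```text
clock: 28.9
tcp_pos: [0.5175, 0.2338, 0.0835]
orientation: [2.116, 0.213, -2.116]
contact_force: [0.0, 0.2, -2.3]
grip_width: 0.0267
t 28.9 tcp [0.5175 0.2338 0.0835] w 0.02673937017182218 F [ 0.   0.2 -2.3]
[[-0.    0.2  -0.98]
 [ 0.   -0.98 -0.2 ]
 [-1.   -0.   -0.  ]]
rake tray xy [-9.  62.9] z 83.5 toolY -78.48
clock: 29.15
tcp_pos: [0.5159, 0.2415, 0.0835]
orientation: [2.116, 0.213, -2.116]
contact_force: [-0.5, -0.2, -2.9]
grip_width: 0.0269
t 29.15 tcp [0.5159 0.2415 0.0835] w 0.026863358216516815 F [-0.5 -0.2 -2.9]
[[-0.     0.199 -0.98 ]
 [-0.    -0.98  -0.199]
 [-1.     0.     0.   ]]
rake tray xy [-9.  70.7] z 83.5 toolY -78.5
```

The rod is giving way, with no force at y=70 where it jammed before at 56. Continuing to y=99.

```bash
python3 -m pendant '[20,0,-5,0,0, 20,0,-5,0,0, 20,0,-5,0,0]'; python3 chk.py;python3 -m pendant '[20,0,-5,0,0, 20,0,-5,0,0,20,0,-3,0,0,20,0,0,0,0]'; python3 chk.py
```

```text
clock: 29.52
tcp_pos: [0.513, 0.2563, 0.0836]
orientation: [2.116, 0.213, -2.116]
contact_force: [-0.6, -0.1, -2.4]
grip_width: 0.0272
t 29.525 tcp [0.513  0.2563 0.0836] w 0.02717535209561103 F [-0.6 -0.1 -2.4]
[[ 0.     0.199 -0.98 ]
 [ 0.    -0.98  -0.199]
 [-1.    -0.    -0.   ]]
rake tray xy [-8.8 85.9] z 83.6 toolY -78.5
clock: 30.02
tcp_pos: [0.5103, 0.269, 0.0835]
orientation: [2.116, 0.214, -2.116]
contact_force: [-0.8, -0.8, -2.6]
grip_width: 0.0269
t 30.025 tcp [0.5103 0.269  0.0835] w 0.02691003734380874 F [-0.8 -0.8 -2.6]
[[ 0.    0.2  -0.98]
 [ 0.   -0.98 -0.2 ]
 [-1.   -0.   -0.  ]]
rake tray xy [-8.9 98.8] z 83.5 toolY -78.47
```

Lift, back off, and look.

```bash
python3 -m pendant '[20,-10,0,0,0, 20,-30,10,0,0, 20,-40,20,0,0, 20,-40,40,0,0, 20,0,50,0,0, 20,0,50,0,0, 20,0,0,0,0]'
cat > map.py <<'E'
import sys
from h import *
o,M=st()
b,d=viewer.grab_frame('wrist'); P=pts('wrist',d); t=np.radians(11.65)
gx=np.arange(60,-60,-.5); gy=np.arange(130,-130,-.5)
c=viewer.calibration('wrist'); K=np.array(c['mtx']); W=np.array(c['world_to_cam'])
YY,XX=np.meshgrid(gy,gx); w=np.stack([.539+(np.cos(t)*XX-np.sin(t)*YY)/1000,.174+(np.sin(t)*XX+np.cos(t)*YY)/1000,np.full_like(XX,.018),np.ones_like(XX)],-1)@W.T
u=(K[0,0]*w[...,0]/-w[...,2]+K[0,2]).astype(np.float32); v=(K[1,1]*-w[...,1]/-w[...,2]+K[1,2]).astype(np.float32)
rc=cv2.remap(b,u,v,cv2.INTER_LINEAR); hm=cv2.remap(P[...,2].astype(np.float32),u,v,cv2.INTER_NEAREST)
hc=cv2.applyColorMap(np.clip(hm*1000*8,0,255).astype(np.uint8),cv2.COLORMAP_JET)
cv2.imwrite(sys.argv[1],np.vstack([cv2.cvtColor(rc,cv2.COLOR_RGB2BGR),hc]))
E
python3 map.py pics/t2.png
```

```text
clock: 30.9
tcp_pos: [0.5452, 0.096, 0.2042]
orientation: [2.12, 0.201, -2.119]
contact_force: [0.1, 1.2, -2.9]
grip_width: 0.0267
t 30.9 tcp [0.5452 0.096  0.2042] w 0.02673118464543665 F [ 0.1  1.2 -2.9]
[[ 0.001  0.191 -0.982]
 [-0.003 -0.982 -0.191]
 [-1.     0.003 -0.   ]]
```

View pics/t2.png

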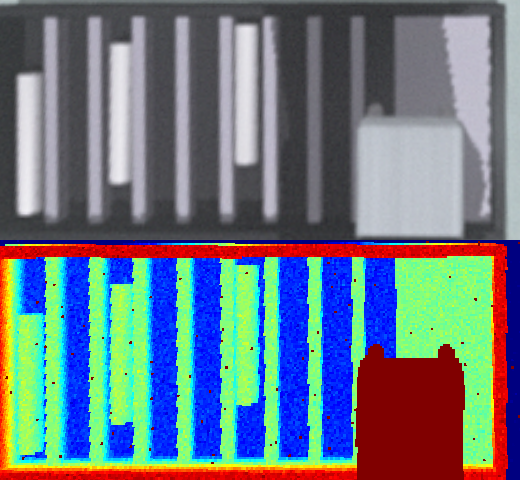

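All three rods lie in grooves: y=112 (x≈-12), y=68 (x≈+4) and y=2 (x≈+13). All are within ±20. Now the rake goes back to the disc.

```bash
python3 -m pendant '[20,0,16,4,0, 20,0,30,8,0, 20,0,40,10,0, 20,0,40,10,0, 20,0,40,10,0, 20,0,40,10,0, 20,0,40,10,0, 20,0,40,10,0, 20,0,40,10,0, 20,0,40,10,0, 20,0,40,10,0, 20,0,25,7,0, 20,0,14,4,0, 20,0,0,0,0, 20,0,0,0,0]'; python3 -c "
from h import *
o,M=st(); print(1000*M.T@(np.array([.5185,-.3627,.09])-o['tcp_pos']))"; python3 chk2.py
```

```text
clock: 32.83
tcp_pos: [0.5229, -0.3547, 0.2034]
orientation: [2.115, 0.217, -2.115]
contact_force: [0.4, -0.1, -1.5]
grip_width: 0.0267
t 32.825 tcp [ 0.5229 -0.3547  0.2034] w 0.026668347966598876 F [ 0.4 -0.1 -1.5]
[[ 0.     0.202 -0.979]
 [ 0.001 -0.979 -0.202]
 [-1.    -0.001 -0.   ]]
[113.41893366   7.11133464   5.95109146]
t 32.825 tcp [ 0.5229 -0.3547  0.2034] w 0.026668347966598876 F [ 0.4 -0.1 -1.5]
[[ 0.     0.202 -0.979]
 [ 0.001 -0.979 -0.202]
 [-1.    -0.001 -0.   ]]
rake tray xy [-122.5 -514.5] z 203.4 toolY -78.37
wrist 2150 head ((0.20601749420166016, -26.643653869628906), (27.95147705078125, 30.01673126220703), 0.33134427666664124) plane [-5.000e-03 -7.700e-02  2.567e+01]
tips [63.15617891 64.23096613]
scene 167 head ((-1.7278127670288086, -13.417835235595703), (66.12773895263672, 28.827611923217773), 89.30824279785156) plane [-0.038 -0.066 25.477]
tips [62.32245695 63.75774243]
```

```bash
python3 -m pendant '[20,20,4,3,0, 20,35,3,3,0, 20,30,0,0,0, 20,18,0,0,0, 20,9,0,0,0, 20,0,0,0,0, 20,2,0,0,0, 20,1,0,0,0]'; python3 -m pendant '[20,1,0,0,0, 20,0,0,0,0]'; python3 chk.py
```

```text
clock: 33.92
tcp_pos: [0.5183, -0.3649, 0.0893]
orientation: [2.117, 0.212, -2.114]
contact_force: [-0.5, -0.3, -3.1]
grip_width: 0.0267
clock: 34.17
tcp_pos: [0.5179, -0.3646, 0.0876]
orientation: [2.116, 0.213, -2.116]
contact_force: [-0.1, 0.2, -2.1]
grip_width: 0.0267
t 34.175 tcp [ 0.5179 -0.3646  0.0876] w 0.026659289120064846 F [-0.1  0.2 -2.1]
[[ 0.     0.199 -0.98 ]
 [-0.    -0.98  -0.199]
 [-1.     0.    -0.   ]]
rake tray xy [-129.4 -523.3] z 87.6 toolY -78.5
```

```bash
python3 -m pendant '[20,2,0,0,0, 20,1,0,0,0, 20,0.7,0,0,0]'; python3 -m pendant '[20,0.5,0,0,0, 20,0.5,0,0,0,20,0,0,0,0]'
```

```text
clock: 34.55
tcp_pos: [0.5178, -0.3646, 0.0837]
orientation: [2.116, 0.213, -2.116]
contact_force: [-0.1, -0.9, -3.1]
grip_width: 0.0267
clock: 34.92
tcp_pos: [0.5179, -0.3646, 0.0831]
orientation: [2.116, 0.213, -2.116]
contact_force: [-1.2, 0.6, 0.3]
grip_width: 0.0266
```

Contact at TCP 83.1 (same as at pick-up). Releasing and backing straight up.

```bash
python3 -m pendant '[20,0.5,0,0,0, 32,0,0,0,0, 40,0,0,0,0, 85,0,0,0,0, 85,0,0,0,0, 85,0,0,0,0, 85,-15,0,0,0, 85,-40,0,0,0, 85,-50,0,0,0, 85,-50,0,0,0, 85,0,0,0,0, 85,0,0,0,0]' 20
python3 - <<'E'
from h import *
o,M=st()
im,d=viewer.grab_frame('wrist'); P=pts('wrist',d)
near=(abs(P[...,0]-.519)<.09)&(abs(P[...,1]+.363)<.09)
for a,b in ((.13,.15),(.045,.065)):
    q=P[near&(P[...,2]>a)&(P[...,2]<b)]; print(a,len(q),cv2.minAreaRect((q[:,:2]*1000).astype(np.float32)),np.median(q[:,2]))
    if a>.1: print("slope",np.linalg.lstsq(np.c_[q[:,:2],np.ones(len(q))],q[:,2],rcond=None)[0][:2])
s,ds=viewer.grab_frame('top'); P=pts('top',ds); t=np.radians(11.65); X=P[...,:2]*1000-[539,174]; tx=X@[np.cos(t),np.sin(t)]; ty=X@[-np.sin(t),np.cos(t)]
for g in (112,68,2):
    m=(abs(ty-g)<7)&(abs(tx)<50)&(P[...,2]>.0135)&(P[...,2]<.035); print(g,m.sum(),np.percentile(tx[m],[3,97]),np.percentile(P[...,2][m],[50,98]))
m=(abs(ty)<110)&(abs(tx)<48)&(P[...,2]>.022); print("high px inside tray",m.sum())
cv2.imwrite('pics/f.png',cv2.cvtColor(cv2.resize(np.hstack([im[60:252,100:356],s[110:302,100:420][:,:256]]),None,fx=1.5,fy=1.5),cv2.COLOR_RGB2BGR))
E
```

```text
clock: 36.42
tcp_pos: [0.5176, -0.3644, 0.2377]
orientation: [2.116, 0.213, -2.115]
contact_force: [-0.1, -0.5, -0.3]
grip_width: 0.0853
t 36.425 tcp [ 0.5176 -0.3644  0.2377] w 0.08531711523386855 F [-0.1 -0.5 -0.3]
[[ 0.     0.199 -0.98 ]
 [-0.    -0.98  -0.199]
 [-1.     0.    -0.   ]]
0.13 957 ((517.2803344726562, -364.5522766113281), (27.83257293701172, 27.390727996826172), 11.921367645263672) 0.13783330306078556
slope [-0.03885586 -0.01136538]
0.045 660 ((543.1085815429688, -359.3995056152344), (30.29800033569336, 27.91267204284668), 11.361215591430664) 0.05391877987085136
112 112 [-45.60011174  19.18566035] [0.01630062 0.01956797]
68 107 [-29.54878944  34.51693576] [0.01606178 0.01974866]
2 109 [-20.70696415  44.80001757] [0.01649694 0.02010877]
high px inside tray 0
```

View pics/f.png

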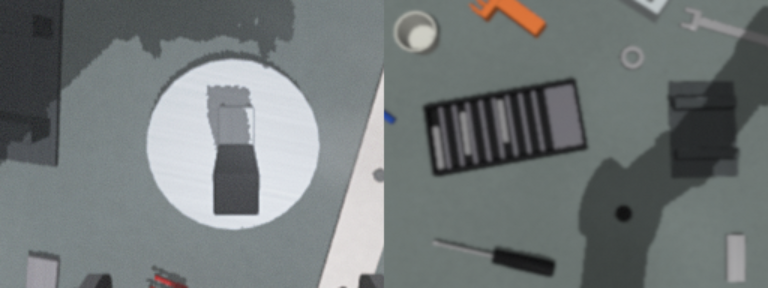

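The rake stands centred on the disc at (235,140), with three rods in grooves on the right. Nothing in the tray rides above ridge height. Handing in.

```bash
python3 -c "
from h import *
print(r.hand_in())"
```

```text
the job is handed in; nothing more can be done
None
```

The job is handed in at about 36 s of the 72 s allowed. No verdict was reported, so what follows rests on my own last measurements.

**What I did:**
- **Standing it up:** I gripped the rake lightly on its rest and bounced the arm until the head swung down. I stood it on the disc and let go, then took it again from above with the jaws across the head.
- **Combing:** The first pass seated two rods and jammed the third in the far corner, pushing back at about 37 N. I backed off and made a second pass shifted 9 mm sideways, which drove that rod along its axis and seated it.
- **Parking:** I stood the rake back on the disc, let go and backed straight up.

**Last checks:**
- **Rake:** It is about 2 mm from the disc's axis and free of the gripper. The end face read about 0.04 rad off level, under the 0.09 limit; it read the same the first time it stood, so I think that is camera error.
- **Rods:** They lie in the grooves at tray y = 112, 68 and 2, centred at about x = -13, +2.5 and +12 mm, within the 20 mm limit. Nothing in the tray rides above ridge height.
- **Other things:** I did not re-measure the bystanders. Those visible in the last top view looked undisturbed, but it did not cover all of them.

**Disagreements:** The scene camera read about 5 mm differently from the wrist camera along world x. I relied on the wrist and top cameras.

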